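# Select the band and hold the TV aerial's mast up

### The job

Get the TV aerial ready for a channel scan: turn its selector knob until the pointer clicks in at the green dot, and let go of the knob. Then grip the head of the aerial's mast so that the red release button is pressed in, draw the mast straight up past its first stop to the second stop, its full height, and finish while still holding it there with the button in, because it sinks back when let go. Leave the mug, bottle, bookend, tripod and remote control where they are.

Things in the scene. Friction and masses are not known exactly. Their poses are not given: they have to be found in the camera images.
- aerial: TV aerial, a black plastic box 120 (x) x 240 (y) x 60 high (mm), fixed to the shelf. Origin: centre of its underside on the shelf; its yaw varies. The round selector with a bar grip stands on its top at x -12, y +58 in its frame; the telescopic mast with a grey square head stands at x 0, y -62. Under the head is a grey collar 44 x 44, its top 75 above the shelf.
- selector (a joint): Angle of the selector (rad), positive clockwise seen from above, 0 at the start, when its red pointer lies along the box's +x. Stays where it clicks in: at -1.2, -0.6, 0, 0.6 and 1.2; end stops at +-1.35. Turning it from one click to the next takes about 0.04 N m. Each coloured dot lies at one of the four clicks other than 0.
- selector_grip (a point): Point on the selector's vertical axis, 86 mm above the shelf, in the middle of its bar grip: an upright aluminium bar 46 long (along the pointer), 13 thick, its top 98 mm above the shelf, on a grey disc 52 across and 8 high on the box's top. The point's x axis is the pointer direction and turns with the knob.
- selector_aim (a point): Point 38 mm out from the selector's axis in the pointer direction, turning with it, 2 mm above the box's top: it lies over a dot's centre when the pointer is on that dot.
- dot_green: Green dot, 15 mm across, flat on the box's top: the wanted selector position, 38 mm from the selector's axis, at 0.6 or 1.2 rad to either side of the box's +x (differs from run to run). Origin: its centre.
- mast (a joint): How far the mast is drawn up (m): 0 stowed (start), first stop 0.065 (a soft click in passing), second stop 0.130, the solid end of its travel. Latched at 0 (1 to 2 mm of play) unless the release button is pressed. It moves straight up; pulling takes up to about 8 N, the most just past the start and past the first stop, and it sinks back if let go.
- head_mid (a point): Middle of the mast's head, a grey plastic block 34 x 34 x 40 high with a round aluminium plate on its top, on the mast's axis; 98 mm above the shelf when stowed (underside 78, top 118), rising with the mast. Axes as the box's: the red button is on its +x face. The head does not turn.
- release (a joint): How far the red release button on the mast's head is pressed in (m), 0 out, 0.006 fully in; spring of 2 N rising to 5 N. The mast is unlatched when it is pressed in more than 0.0045.
- release_face (a point): Middle of the outer face of the red release button, 22 x 22 mm, which stands 7 mm proud of the head's +x face, at mid height of the head (1 mm proud when fully pressed). Pinching the head along the box's x, one finger on the button and one on the -x face (41 mm, 35 mm when pressed), presses it; pressed, the head lifts with the fingers.
- mug: Blue enamel mug, 82 across, 85 high, loose; bystander. Origin: centre of its underside.
- bookend: Pine bookend, an L of 100 x 120, 164 high, loose; bystander. Origin: centre of its underside.
- bottle: Green glass bottle with a cap, 70 across, 230 high, loose; bystander. Origin: centre of its underside.
- tripod: Steel phone tripod on three rubber feet, 200 high, 156 across the feet, loose; bystander. Origin: on the shelf, under its middle.
- remote: Grey remote control 170 x 45 x 18, loose; bystander. Origin: centre of its underside.

How it is judged:
On the way, in this order (a step that is already met when the one before it is completed fails the run):
1. the selector points at the green dot, at rest and let go, with the mast still stowed (horizontal distance between selector_aim and dot_green below 0.007 m and contact force between the fingers and selector below 0.3 N and value of joint mast below 0.012 m and velocity of joint selector between -0.2 and 0.2 rad/s), for 0.2 s.
2. the release button is pressed in with the mast still down (value of joint release above 0.0045 m and value of joint mast below 0.03 m and contact force between the fingers and mast above 2 N), for 0.05 s.
3. the mast passes its first stop with the button in (value of joint mast above 0.07 m and value of joint release above 0.0035 m and contact force between the fingers and mast above 2 N), for 0.05 s.
At the end, for the whole second after the job is handed in: The mast is held by the fingers (more than 2 N of contact) at its second stop, drawn up more than 122 of 130 mm and still (under 20 mm/s), with the release button in by more than 3.5 mm, and the selector's pointer is within 7 mm (measured 38 mm out) of the green dot (horizontal distance between selector_aim and dot_green below 0.007 m and value of joint mast above 0.122 m and velocity of joint mast between -0.02 and 0.02 m/s and value of joint release above 0.0035 m and contact force between the fingers and mast above 2 N); the arm keeps its last pose, push and grip.
It fails at once if a bystander (mug, bookend, bottle, tripod or remote control) is moved more than 30 mm (distance of any of mug, bookend, bottle, tripod, remote from where it was at the start of the episode above 0.03 m).
It also fails if it takes over 48 s, if anything falls off the work surface, if the arm or the gripper's body presses on something with over 40 N, if the wrist force passes 120 N, or if a joint passes its speed limit or range.

### The arm

A 7-joint arm with a two-finger parallel gripper is mounted at the origin on the work surface. World frame = base frame: x ahead of the robot, y to its left, z up, the work surface at z = 0. Lengths are in m, angles in rad, forces in N, time in s.
With the tool pointing down it reaches from about 0.425 to 0.925 m from the base axis. Payload 6.8 kg.
Tool frame: the origin (TCP) lies midway between the tips of the shut fingers; the grasp point (between the pads) lies 19 mm behind it; x points along the fingers, y is the direction in which the jaws open and shut, and the axes are right-handed (so a half turn about x gives the same grasp; the last joint's range is limited). The gripper opens to 85 mm and grips with 20 to 120 N. Pads are 22 mm wide; open, the fingers measure 114 mm over their backs; the gripper's body (76 mm by 85 mm) begins 54 mm behind the grasp point. The pads swing forward as they close: fully open they stand 13 mm farther back than shut.
Start: joints at [-1.427, 0.477, 0.022, 1.555, -0.011, 1.109, -0.083], TCP at [0.168, 0.654, 0.231] pointing down, gripper open.
Joint ranges: [-2.96, 2.96], [-0.34, 2.1], [-1.41, 1.46], [0.24, 2.44], [-1.37, 4.51], [0.17, 1.92], [-2.96, 2.96]. Speed limits (rad/s): [2.39, 2.39, 3.14, 3.14, 3.14, 3.14, 3.14].

### API

Orientations are given as a rotation vector (axis times angle).
In Python, from bench import r, viewer, nets gives the robot as it stands.
- The arm moves only by the shell command python3 -m pendant 'ROWS' [FORCE]. ROWS is JSON, one flat list of numbers, 5 for each row, row after row: the finger opening in mm, from 0 to 85.4, then the shift along the tool's x, y, z in mm, then the turn about the tool's x in rad. A call has 1 to 20 rows; each row shifts and turns the commanded pose from where the row before left it, along the tool's axes as they then stand; what a row does not reach is not made up. A row lasts 1/8 s, in which the tool goes at most 62.5 mm and 10.7 degrees, less where a joint would pass 70% of its speed; a pose out of reach is approached as far as the arm can. A call with a gripper value outside its range is refused whole. The fingers move at their own pace and stop on an object; FORCE is the grip in N (left out, the last holds). Time passes only in rows, so rows that do not move let the fingers close. It gives the time, the measured TCP pose, the force and the opening at its end, in the units of the state.
- r.get_obs(): the state, without advancing time (a new reading comes with each control period).
- viewer.grab_frame(name): name is "scene" or "side" or "wrist"; returns (picture, depth): 384x512x3 uint8, red, green, blue; 384x512 float32, m along the optical axis (not along the pixel's ray), 0 where there is no reading.
- viewer.calibration(name): a dict with "mtx" (3x3 intrinsics, pixels), "distortion" ([k1, k2, p1, p2, k3] as OpenCV has them; the pictures are not rectified), "world_to_cam" (4x4, takes a point from world to camera coordinates). Camera axes: x right, y up, looking along -z (the intrinsics and any distortion apply to the point x, -y, -z); pixel columns grow to the right and rows downward; lengths in m; the calibration is good to about 2 mm. A picture is of the moment at which its call begins: read the wrist's pose just before it. calibration takes no time and is no camera call; for the wrist camera it gives the pose at the moment of the call.
- r.hand_in(): hands the job in, once; it reports no verdict.
Trained networks look in the newest picture that a camera, given by its name, has taken for a name from the list of things; names that differ only in an ending like _2 or _b are one class to them, and where a whole thing is asked for, a point or a joint stands for the part that bears it (a point fixed in the world has none). Each returns a list of dicts, best first, with "score" (0 to 1); they miss things now and then, are a little off and sometimes report something else, mostly with a low value. They report only what shows in the picture. A call takes as long as a camera call.
- nets.look_for(name, camera): "location" ([x, y, z] in m, in world coordinates, good to about 4 mm: the middle of the surface that is visible of it).
- nets.silhouettes(name, camera): "mask" (384x512 bool, what is visible of it).
The state is a dict: "clock": time; "joints": joint angles; "qvel": joint speeds; "tau": joint torques, N m; "tcp_pos": TCP position; "orientation": TCP orientation; "contact_force": force on the tool from outside, world axes, zero at the start; "moment": the same for the moment, N m; "grip_width": finger opening in m.
Only numpy, scipy, OpenCV 4.12 (cv2) and the standard library are available. Lean on these libraries where they do the work, as an engineer would, in place of code of your own. Each camera call takes 0.05 s, during which the arm holds its last target. There are 200 camera calls.

## Working session

There is one attempt and no reset: what is moved stays moved. The work goes in short steps, Python scripts to look and compute and a shell command to move; the robot and the scene stay as the last step left them, time stands still between calls to the robot, and variables do not carry over. Pictures are saved under pics/ and viewed, about 8 in all and at most 12, crops included, and the job is handed in when it is done.

```bash
ls; mkdir -p pics; cat > h.py <<'E'
import numpy as np, cv2
from scipy.spatial.transform import Rotation as R
from bench import r, viewer, nets
def look(n,fn=None):
    c=viewer.calibration(n); p,d=viewer.grab_frame(n)
    if fn: cv2.imwrite('pics/'+fn,p[...,::-1])
    return p,d,c
def world(c,d,uv,z=None):
    uv=np.asarray(uv,float).reshape(-1,2)
    n=cv2.undistortPoints(uv.reshape(-1,1,2),np.array(c['mtx']),np.array(c['distortion'])).reshape(-1,2)
    ray=np.c_[n[:,0],-n[:,1],-np.ones(len(n))]
    T=np.linalg.inv(np.array(c['world_to_cam']))
    if z is None:
        dep=np.array([d[int(round(v)),int(round(u))] for u,v in uv])
        return (ray*dep[:,None])@T[:3,:3].T+T[:3,3]
    w=ray@T[:3,:3].T
    return T[:3,3]+w*((z-T[2,3])/w[:,2])[:,None]
def mpts(c,d,m):
    v,u=np.nonzero(m&(d>0)); return world(c,d,np.c_[u,v])
E
python3 - <<'E'
from h import *
s=r.get_obs(); print(s['clock'],s['tcp_pos'],s['orientation'],s['grip_width'])
print(R.from_rotvec(s['orientation']).as_matrix().round(3))
ims=[]
for n in ['scene','wrist']:
    p,d,c=look(n,n+'0.png')
    for k in ['aerial','selector','dot_green','head_mid','release_face']:
        print(n,k,[(np.round(o['location'],3).tolist(),round(o['score'],2)) for o in nets.look_for(k,n)[:2]])
print(r.get_obs()['clock'])
E
```

```text
pics
0.0 [0.16804208 0.65313274 0.23030808] [ 0.19621229  1.56184851 -0.19912331] 0.08529877501815947
[[-0.     0.249  0.968]
 [-0.002  0.968 -0.249]
 [-1.    -0.002  0.   ]]
scene aerial [([0.545, 0.089, 0.064], 0.58)]
scene selector [([0.501, 0.134, 0.068], 0.66)]
scene dot_green []
scene head_mid [([0.551, 0.028, 0.115], 0.56)]
scene release_face [([0.546, 0.091, 0.064], 0.46)]
wrist aerial []
wrist selector []
wrist dot_green []
wrist head_mid []
wrist release_face []
0.6
```

View scene.

View pics/scene0.png

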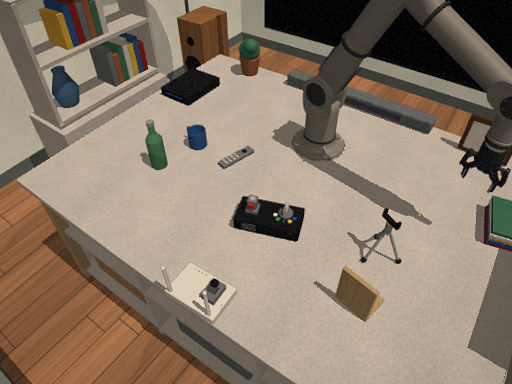

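```bash
python3 - <<'E'
from h import *
p,d,c=look('scene')
for k in ['aerial','selector','head_mid']:
    m=nets.silhouettes(k,'scene')[0]['mask']; P=mpts(c,d,m)
    print(k,len(P),P.min(0).round(3),P.max(0).round(3))
    if k=='aerial':
        T=P[(abs(P[:,2]-.06)<.005)]; print('top',cv2.minAreaRect((T[:,:2]*1000).astype(np.float32)))
    if k=='head_mid':
        T=P[P[:,2]>.112];print(len(T),np.median(T,0).round(4), T.min(0),T.max(0))
    if k=='selector':
        T=P[P[:,2]>.09];print(len(T),T.mean(0).round(4),cv2.minAreaRect((T[:,:2]*1000).astype(np.float32)))
for k in ['mug','bottle','bookend','tripod','remote']:
    print(k,[(np.round(o['location'],3).tolist(),round(o['score'],2)) for o in nets.look_for(k,'scene')[:2]])
E
```

```text
aerial 2172 [ 0.437 -0.069 -0.004] [0.622 0.21  0.122]
top ((527.6006469726562, 80.56129455566406), (121.65084838867188, 237.03945922851562), 20.2501220703125)Traceback (most recent call last):
  File "<stdin>", line 4, in <module>
IndexError: list index out of range
```

```bash
python3 - <<'E'
from h import *
p,d,c=look('scene')
uv=dict(tripod_top=(390,217),tri_foot1=(363,260),tri_foot2=(398,261),bookend=(358,290),bookend_top=(345,272),mug=(197,132),bottletop=(150,124),remote=(237,156))
for k,v in uv.items(): print(k,world(c,d,[v]).round(3))
print(r.get_obs()['joints'])
E
python3 -m pendant '[85,-50,0,0,0, 85,-20,0,0,0, 85,0,-30,50,-0.15, 85,0,-30,50,-0.15]'
```

```text
tripod_top [[0.409 0.463 0.179]]
tri_foot1 [[0.485 0.439 0.013]]
tri_foot2 [[0.419 0.539 0.011]]
bookend [[0.668 0.485 0.121]]
bookend_top [[0.657 0.432 0.154]]
mug [[ 0.297 -0.47   0.042]]
bottletop [[ 0.532 -0.48   0.222]]
remote [[ 0.31  -0.23   0.024]]
[-1.42710604  0.47696016  0.02242506  1.55537799 -0.01149225  1.10932675
 -0.08307478]
clock: 1.3
tcp_pos: [0.2559, 0.5767, 0.3017]
orientation: [-0.043, 1.57, 0.044]
contact_force: [0.2, -0.0, -0.4]
grip_width: 0.0851
```

```bash
python3 -m pendant '[85,0,-51,24,0, 85,0,-51,24,0, 85,0,-51,24,0, 85,0,-51,24,0, 85,0,-51,24,0, 85,0,-51,24,0, 85,0,-51,24,0, 85,0,-51,24,0, 85,0,-49,27,0, 85,0,0,0,-0.153, 85,0,0,0,-0.153,85,0,0,0,0]'
python3 - <<'E'
from h import *
s=r.get_obs(); print(R.from_rotvec(s['orientation']).as_matrix().round(3),s['joints'].round(2) if hasattr(s['joints'],'round') else s['joints'])
p,d,c=look('wrist','wrist1.png')
for k in ['selector','dot_green','head_mid','release_face','aerial']:
    for o in nets.silhouettes(k,'wrist')[:1]:
        P=mpts(c,d,o['mask']); print(k,round(o['score'],2),len(P),P.min(0).round(3),P.max(0).round(3),P.mean(0).round(4))
        z={'selector':(.092,.104),'aerial':(.054,.066),'head_mid':(.112,.124)}.get(k)
        if z:
            T=P[(P[:,2]>z[0])&(P[:,2]<z[1])]
            if len(T): print('  top',len(T),T.mean(0).round(4),cv2.minAreaRect((T[:,:2]*1000).astype(np.float32)))
E
```

```text
clock: 2.8
tcp_pos: [0.4966, 0.1312, 0.3014]
orientation: [-0.276, 1.553, 0.277]
contact_force: [-0.4, -0.6, -1.1]
grip_width: 0.0852
[[ 0.    -0.345  0.938]
 [ 0.     0.938  0.345]
 [-1.     0.     0.   ]] [-0.63  0.14  0.28  1.86 -0.04  1.14  1.59]
selector 0.94 1182 [0.466 0.105 0.057] [0.519 0.156 0.099] [0.4898 0.1298 0.0762]
  top 369 [0.4914 0.1309 0.0967] ((491.8238830566406, 130.8234405517578), (46.11481475830078, 12.882226943969727), 20.102649688720703)
dot_green 0.52 72 [0.522 0.114 0.058] [0.535 0.128 0.061] [0.5282 0.1209 0.0597]
head_mid 0.97 1133 [0.521 0.002 0.058] [0.571 0.044 0.119] [0.5401 0.0257 0.1109]
  top 769 [0.5412 0.0233 0.1167] ((542.6073608398438, 22.486454010009766), (34.193809509277344, 34.793418884277344), 19.564056396484375)
aerial 0.71 13795 [ 0.429 -0.059 -0.003] [0.615 0.227 0.119] [0.5152 0.0797 0.0638]
  top 10797 [0.5165 0.0824 0.0587] ((521.6883544921875, 80.68377685546875), (119.26060485839844, 238.10794067382812), 19.685211181640625)
```

View pics/wrist1.png

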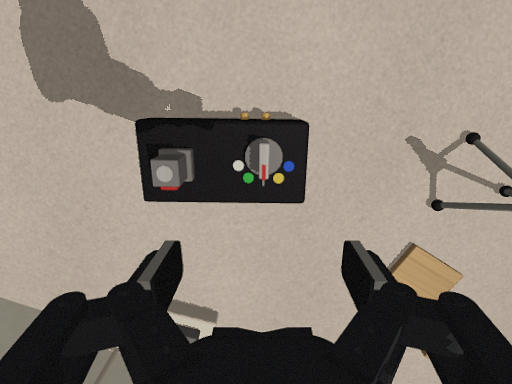

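```bash
python3 -m pendant '[40,55,1.4,-4.8,0, 40,55,0,0,0, 40,55,0,0,0, 40,40,0,0,0, 40,22,0,0,0, 40,0,0,0,0]' 25
python3 -m pendant '[8,0,0,0,0, 8,0,0,0,0, 8,0,0,0,0, 8,0,0,0,0, 8,0,0,0,0, 8,0,0,0,0]' 25
python3 -c "
from h import *
print(r.get_obs()['moment'],r.get_obs()['contact_force'])"
```

```text
clock: 3.85
tcp_pos: [0.4904, 0.1307, 0.0729]
orientation: [-0.278, 1.556, 0.277]
contact_force: [-0.7, 0.3, 0.0]
grip_width: 0.0401
clock: 4.6
tcp_pos: [0.4924, 0.1318, 0.0756]
orientation: [-0.277, 1.551, 0.279]
contact_force: [-1.3, 2.2, 6.7]
grip_width: 0.0125
[0.18260197 0.39588185 0.01001819] [-1.25866865  2.19506634  6.74127895]
```

```bash
python3 -m pendant '[8,-3,0,0,0, 8,0,0,0,0.1, 8,0,0,0,0.1, 8,0,0,0,0.1, 8,0,0,0,0.1, 8,0,0,0,0.1, 8,0,0,0,0.1, 8,0,0,0,0.0,8,0,0,0,0]'
python3 -m pendant '[40,0,0,0,0, 40,0,0,0,0, 40,0,0,0,0, 45,-55,0,0,0, 45,-55,0,0,0, 85,-50,0,0,0, 85,-30,0,0,0, 85,0,0,0,0, 85,0,0,0,0]'
python3 - <<'E'
from h import *
s=r.get_obs(); print(R.from_rotvec(s['orientation']).as_matrix().round(3),s['joints'])
p,d,c=look('wrist','wrist2.png')
for k in ['selector','dot_green','head_mid','release_face','aerial']:
    for o in nets.silhouettes(k,'wrist')[:1]:
        P=mpts(c,d,o['mask']); print(k,round(o['score'],2),len(P),P.min(0).round(3),P.max(0).round(3),P.mean(0).round(4))
        z={'selector':(.092,.104),'aerial':(.054,.066),'head_mid':(.112,.124)}.get(k)
        if z:
            T=P[(P[:,2]>z[0])&(P[:,2]<z[1])]
            if len(T): print('  top',len(T),T.mean(0).round(4),cv2.minAreaRect((T[:,:2]*1000).astype(np.float32)))
E
```

```text
clock: 5.72
tcp_pos: [0.4919, 0.1312, 0.0763]
orientation: [0.192, 1.561, -0.193]
contact_force: [7.0, 1.3, -20.5]
grip_width: 0.0121
clock: 6.85
tcp_pos: [0.491, 0.1308, 0.2667]
orientation: [0.193, 1.563, -0.193]
contact_force: [-0.2, 0.1, 0.4]
grip_width: 0.0851
[[-0.001  0.243  0.97 ]
 [-0.     0.97  -0.243]
 [-1.    -0.    -0.001]] [-0.81745951  0.16933114  0.49599467  1.93157209 -0.09210123  1.06351467
  1.04243258]
selector 0.66 1254 [0.466 0.107 0.059] [0.516 0.156 0.099] [0.4894 0.1316 0.0771]
  top 416 [0.4901 0.1313 0.0968] ((490.895751953125, 131.2227325439453), (11.70207691192627, 45.38862609863281), 75.73430633544922)
dot_green 0.64 54 [0.525 0.115 0.058] [0.534 0.128 0.061] [0.5297 0.1213 0.0598]
head_mid 0.56 1117 [ 0.472 -0.013  0.058] [0.59  0.092 0.281] [0.5391 0.0287 0.1084]
  top 640 [0.5398 0.0262 0.1167] ((542.684326171875, 23.63390350341797), (34.173927307128906, 33.51009750366211), 19.441680908203125)
release_face 0.58 1160 [ 0.471 -0.019  0.057] [0.592 0.092 0.282] [0.5392 0.0285 0.1087]
aerial 0.64 15065 [ 0.429 -0.078 -0.003] [0.648 0.219 0.281] [0.5119 0.0887 0.0631]
  top 11709 [0.5128 0.0922 0.0587] ((521.4616088867188, 80.89253234863281), (119.36275482177734, 238.44215393066406), 19.708580017089844)
```

View pics/wrist2.png

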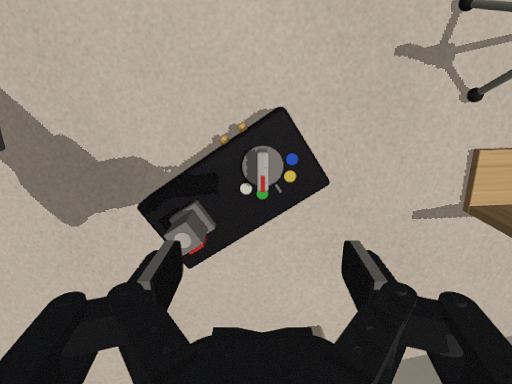

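```bash
python3 -m pendant '[85,0,-46,38.3,0, 85,0,-46,38.3,0, 85,0,0,0,0.163, 85,0,0,0,0.163, 85,0,0,0,0.163, 85,0,0,0,0.163, 85,0,0,0,0.163, 85,0,0,0,0.163, 85,50,0,0,0, 85,30,0,0,0, 85,0,0,0,0]' 40
python3 - <<'E'
from h import *
s=r.get_obs(); M=R.from_rotvec(s['orientation']).as_matrix(); print(M.round(3),s['tcp_pos'], np.degrees(np.arctan2(M[1,1],M[0,1])))
p,d,c=look('wrist','wrist3.png')
for k in ['head_mid']:
    for o in nets.silhouettes(k,'wrist')[:1]:
        P=mpts(c,d,o['mask']); T=P[(P[:,2]>.112)&(P[:,2]<.124)]
        print('  top',round(o['score'],2),len(T),T.mean(0).round(4),cv2.minAreaRect((T[:,:2]*1000).astype(np.float32)))
        q=cv2.minAreaRect((T[:,:2]*1000).astype(np.float32))[0]
        print(M.T@(np.array([q[0]/1000,q[1]/1000,.077])-s['tcp_pos']))
E
```

```text
clock: 8.52
tcp_pos: [0.5417, 0.023, 0.1852]
orientation: [0.947, 1.357, -0.954]
contact_force: [-0.4, 0.4, 0.1]
grip_width: 0.0846
[[-0.005  0.94   0.34 ]
 [-0.002  0.34  -0.94 ]
 [-1.    -0.005 -0.   ]] [0.54172074 0.02301657 0.18520094] 19.877219143162012
  top 0.87 1658 [0.5423 0.0238 0.1168] ((542.7213745117188, 23.049999237060547), (33.624759674072266, 33.19974899291992), 19.605064392089844)
[0.10819441 0.00151983 0.00032495]
```

View pics/wrist3.png

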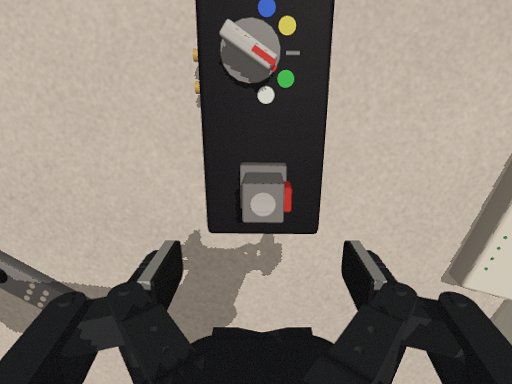

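```bash
python3 -m pendant '[85,50,2,0,0, 85,40,0,0,0, 85,18,0,0,0, 85,0,0,0,0]' 40
python3 -m pendant '[25,0,0,0,0, 25,0,0,0,0, 25,0,0,0,0, 25,0,0,0,0, 25,0,0,0,0, 25,0,0,0,0]' 40
```

```text
clock: 9.12
tcp_pos: [0.5457, 0.0237, 0.0797]
orientation: [0.95, 1.354, -0.95]
contact_force: [0.3, 0.5, -0.1]
grip_width: 0.085
clock: 9.88
tcp_pos: [0.5426, 0.0227, 0.0802]
orientation: [0.95, 1.358, -0.954]
contact_force: [-13.4, -2.4, 16.7]
grip_width: 0.0344
```

```bash
python3 -m pendant '[25,0,-2,0,0, 25,-3,0,0,0, 25,-8,0,0,0, 25,-10,0,0,0, 25,-10,0,0,0]'
python3 -m pendant '[25,-10,0,0,0, 25,-10,0,0,0, 25,-10,0,0,0, 25,-10,0,0,0,25,-10,0,0,0, 25,-10,0,0,0, 25,0,0,0,0]'
python3 - <<'E'
from h import *
p,d,c=look('wrist')
for o in nets.silhouettes('head_mid','wrist')[:1]:
    P=mpts(c,d,o['mask']); print(o['score'],np.percentile(P[:,2],[5,50,90,98]))
E
```

```text
clock: 10.5
tcp_pos: [0.5425, 0.0227, 0.1106]
orientation: [0.949, 1.355, -0.952]
contact_force: [-3.1, -3.7, -4.9]
grip_width: 0.0338
clock: 11.38
tcp_pos: [0.5426, 0.0227, 0.171]
orientation: [0.95, 1.355, -0.951]
contact_force: [-4.4, -3.6, -6.0]
grip_width: 0.0341
0.81 [0.17452912 0.20684417 0.20818643 0.2088285 ]
```

```bash
python3 -m pendant '[25,-10,0,0,0, 25,-10,0,0,0, 25,-10,0,0,0, 25,-5,0,0,0, 25,-2,0,0,0, 25,0,0,0,0]'
python3 -m pendant '[25,-1.5,0,0,0, 25,-1.5,0,0,0, 25,0,0,0,0]'
```

```text
clock: 12.22
tcp_pos: [0.5425, 0.0227, 0.2082]
orientation: [0.95, 1.355, -0.951]
contact_force: [-6.2, -3.3, -3.4]
grip_width: 0.034
clock: 12.6
tcp_pos: [0.5426, 0.0227, 0.2107]
orientation: [0.95, 1.355, -0.951]
contact_force: [-4.4, -3.6, -6.5]
grip_width: 0.0338
```

```bash
python3 -m pendant '[25,-1.5,0,0,0, 25,0,0,0,0, 25,0,0,0,0]'
python3 -m pendant '[25,-1.5,0,0,0, 25,0,0,0,0, 25,0,0,0,0]'
python3 - <<'E'
from h import *
p,d,c=look('wrist','wrist4.png')
for o in nets.silhouettes('head_mid','wrist')[:1]:
    P=mpts(c,d,o['mask']); print(o['score'],np.percentile(P[:,2],[5,50,90,98]))
p,d,c=look('side','side4.png')
E
```

```text
clock: 12.98
tcp_pos: [0.5425, 0.0227, 0.211]
orientation: [0.949, 1.355, -0.952]
contact_force: [-0.6, -5.9, -20.0]
grip_width: 0.0343
clock: 13.35
tcp_pos: [0.5425, 0.0227, 0.2113]
orientation: [0.948, 1.354, -0.953]
contact_force: [3.1, -5.3, -32.4]
grip_width: 0.034
0.73 [0.21257621 0.24696569 0.24834369 0.24899955]
```

View pics/wrist4.png

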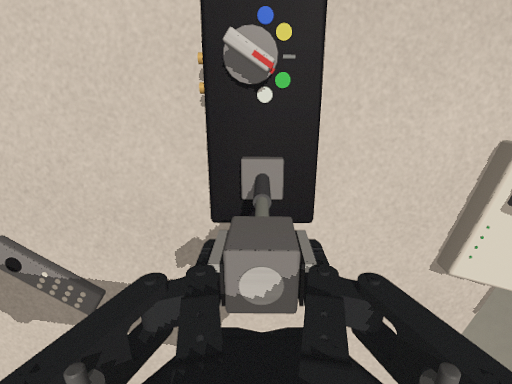

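View pics/side4.png

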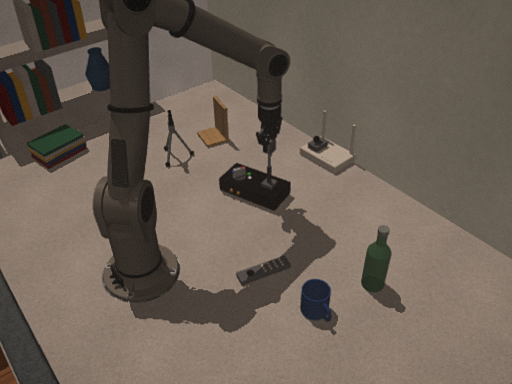

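```bash
python3 -m pendant '[25,1.5,0,0,0, 25,0,0,0,0, 25,0,0,0,0, 25,0,0,0,0]'
python3 -c "
from h import *
s=r.get_obs();print(s['contact_force'],s['grip_width'],s['tcp_pos'],np.abs(s['qvel']).max());print(r.hand_in())"
```

```text
clock: 14.0
tcp_pos: [0.5425, 0.0227, 0.211]
orientation: [0.949, 1.355, -0.952]
contact_force: [-1.2, -4.6, -20.0]
grip_width: 0.0337
[ -1.20012888  -4.62882723 -19.96662236] 0.03373689447929497 [0.54249666 0.02266526 0.21101717] 0.0016338779314189382
the job is handed in; nothing more can be done
None
```

I turned the selector one click clockwise to the green dot and let go of it. I then pinched the mast head with the button pressed in, drew it up to its second stop, and handed in at about 14 s while still holding it there.

- **Selector:** right after I let go, the wrist camera put the pointer within about 2 mm of the green dot. The last picture shows it still pointing there.
- **Button:** the fingers were closed to about 34 mm at the end. The fully pressed head measures 35 mm, so the button was in.
- **Mast:** the head's top had risen about 130 mm by depth. Further upward commands raised only the force, to 32 N, so the mast was against its solid stop. I eased off to a steady upward pull of about 20 N, and the arm was still when I handed in.
- **Bystanders:** the last side picture shows all five standing, and I touched none of them. I did not measure their positions again.

No check failed. The scene camera placed the aerial about 5 mm off from the wrist camera; I used the wrist camera's values. The hand-in gave no verdict.

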